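Unload a formed bracket from its die and clamp it for drilling

TASK

Lift the formed bracket with the unequal legs out of its die cavity and clamp it in the slide-jaw fixture: web down on the bed, end against the fixed jaw, tall leg against the low side fence, and the sliding jaw (now too far shut to let it in) pushed up tight against its other end. Set the bracket down, do not drop it. Leave the equal-legged bracket in its cavity and everything else on the bench where it is.

Things in the scene. Friction and masses are not known exactly. Their poses are not given: they have to be found in the camera images.
- bracket: steel U-bracket with UNEQUAL legs, to be moved: 60 mm long (x), 44 mm wide over its legs (y), 5 mm sheet. Web underneath, legs up: the +y leg is 64 mm tall, the -y leg 46 mm, from the underside. Origin: centre of the underside; z up. 0.23 to 0.46 kg. Starts web down, loose, in a die cavity, legs 46 and 28 mm above the die face; grip it across both legs from above
- tall_leg (a point): middle of the top edge of the bracket's tall leg (bracket frame x 0, y +19.5 mm, z 64 mm)
- spare: a second steel bracket of the same length and width, but with BOTH legs 46 mm tall, in the other die cavity; same origin and axes. It stays there. The gap between the facing legs of the two brackets is 36 mm
- die: open forming die, fixed: shoe 160 x 200 x 12 mm, block 140 x 170 mm, top face 46 mm above the bench. Two cavities 63 x 47 mm, floor 28 mm above the bench, at its y = -40 and +40 mm, long side along x; which holds which bracket varies; brackets lie with the axes of the die. Guide pillars, 16 mm diameter, at (57, 70), (-57, -70) mm, tops 96 mm above the bench. Origin: centre of underside
- fixture: slide-jaw fixture, fixed: base 180 (x) x 80 mm (y), bed 20 mm above the bench. Fixed jaw at the -x end: face at x = -66 mm, 64 mm wide, top 50 mm up. Low fence at the +y side: inner face y = +24 mm, x -66 to -6 mm, top 30 mm up. Ears 10 mm high beside the base. Clamped, the bracket has the axes of the fixture and its origin at x -36, y +2, z 20 mm. Origin: centre of underside
- jaw (a joint): sliding jaw, m of closing travel (to the fixture's -x): 0 = open, 0.090 = farthest shut; gap between the jaw faces = 0.102 minus this value, so about 0.042 when tight on the bracket. About 4 N of friction (10 N when also pushing the bracket along the bed), stays where left; starts at 0.045 to 0.085. Block 44 mm (x) by 52 mm (y -30 to +22), top 50 mm above the bench
- jaw_post (a point): centre of the top of the upright round grip post on the sliding jaw: 18 mm diameter, 36 mm tall, its top 86 mm above the bench, 26 mm behind the jaw's clamping face; in the fixture's frame at x = 62 mm minus the jaw joint's value, y = 0
- cup: steel cup of bolts, 64 mm diameter, about 60 mm high with its bolts, between the die and the fixture; origin under its centre
- drill: cordless drill standing on its battery, 193 mm high, at the back; origin under the battery's centre; nose along its x
- oil: spray oil can, 50 mm diameter, 150 mm high, between and beyond die and fixture; origin under its centre
- hammer: claw hammer, 240 mm, lying on the bench near the robot; origin near its middle, head to its +x
- wrench: spanner, 200 mm, lying on the bench near the robot; jaw end to its +x
- screwdriver: screwdriver, 200 mm, lying at the back of the bench; tip to its +x
- tape: tape measure, 75 x 68 x 40 mm, at the back of the bench; origin under its centre
Things that resemble listed ones, but are neither listed nor needed, are in the scene too. What is shaped like the bracket but green is not meant.

How it is judged:
On the way, in this order (a step that is already met when the one before it is completed fails the run):
1. the bracket with unequal legs is held by the robot, lifted clear of the die (its underside over 60 mm above the bench) (z of bracket in the frame of die above 0.06 m and contact force between the fingers and bracket above 0.5 N), for 0.2 s.
2. the bracket stands web down on the fixture's bed between the jaws, tall leg on the fence side, let go of (z of bracket in the frame of fixture between 0.017 and 0.0235 m and angle between bracket's own z axis and vertical below 0.06 rad and x of bracket in the frame of fixture between -0.041 and 0.011 m and y of tall_leg in the frame of fixture between 0.01 and 0.03 m and contact force between the fingers and bracket below 0.1 N), for 0.2 s.
At the end, for the whole second after the job is handed in: bracket on the bed (within 3 mm, tilt < 0.06 rad), square to the fixture within 0.10 rad, tall leg within 5.5 mm of the fence, end within 3.5 mm of the fixed jaw, sliding jaw shut to a gap < 62.5 mm; at rest; the equal-legged bracket still in its cavity (moved < 6 mm) (z of bracket in the frame of fixture between 0.017 and 0.0235 m and angle between bracket's own z axis and vertical below 0.06 rad and angle between the x axis of bracket and the x axis of fixture, either way round below 0.1 rad and x of bracket in the frame of fixture between -0.04 and -0.0325 m and y of bracket in the frame of fixture between -0.0035 and 0.0055 m and y of tall_leg in the frame of fixture above 0.012 m and value of joint jaw between 0.0395 and 0.0445 m and linear speed of bracket below 0.02 m/s and distance of spare from where it was at the start of the episode below 0.006 m); the robot touches nothing.
It fails at once if the bracket is dropped or thrown (faster than 0.45 m/s with no finger touching it, as after a fall of 10 mm) (linear speed of bracket above 0.45 m/s and contact force between the fingers and bracket below 0.05 N).
It fails at once if the equal-legged bracket is moved more than 10 mm (distance of spare from where it was at the start of the episode above 0.01 m).
It fails at once if another thing on the bench (cup, drill, oil can, hammer, spanner, screwdriver, tape measure) is moved more than 25 mm (distance of any of cup, drill, oil, hammer, wrench, screwdriver, tape from where it was at the start of the episode above 0.025 m).
It also fails if it takes over 67 s, if anything falls off the work surface, if the arm or the gripper's body presses on something with over 40 N, if the wrist force passes 120 N, or if a joint passes its speed limit or range.

ROBOT

A 7-joint arm with a two-finger parallel gripper is mounted at the origin on the work surface. World frame = base frame: x ahead of the robot, y to its left, z up, the work surface at z = 0. Lengths are in m, angles in rad, forces in N, time in s.
With the tool pointing down it reaches from about 0.425 to 0.875 m from the base axis. Payload 4.7 kg.
Tool frame: the origin (TCP) lies on the centre line of the jaws, within the pads' length; the fingertips stand 14 mm ahead of it and the grasp point (between the pads) lies 5 mm behind it; z points along the fingers, y is the line along which they close (so a half turn about z gives the same grasp; the last joint's range is limited). The gripper opens to 87 mm and grips with 3 to 60 N. Pads are 19 mm wide; open, the fingers measure 117 mm over their backs; the gripper's body (75 mm by 190 mm) begins 51 mm behind the grasp point.
Start: joints at [-1.148, 0.321, -0.07, 1.45, 0.023, 1.371, -0.057], TCP at [0.258, 0.596, 0.237] pointing down, gripper open.
Joint ranges: [-2.86, 2.86], [-0.3, 2.09], [-1.38, 1.24], [0.06, 2.45], [-1.56, 4.7], [0.09, 2.05], [-2.69, 2.69]. Speed limits (rad/s): [2.57, 2.57, 3.14, 3.14, 3.14, 3.14, 3.14].

INTERFACE

Orientations are given as a rotation vector (axis times angle).
In Python, from bench import ctrl gives the robot as it stands.
- The arm moves only by the tool send_rows, never from a script. Its argument "steps" is a list of rows, each an object of numbers: "tx", "ty", "tz": the shift along the tool's x, y, z in units of 60 mm (1.0 is 60 mm); "turn": the turn about the tool's z in units of 8 degrees (1.0 is 8 degrees); "grip": the opening, from 0 (shut) to 1 (fully open). A call has 1 to 12 rows; each row shifts and turns the commanded pose from where the row before left it, along the tool's axes as they then stand; what a row does not reach is not made up. A row lasts 1/8 s, in which the tool goes at most 62.5 mm and 10.7 degrees, less where a joint would pass 70% of its speed; a pose out of reach is approached as far as the arm can. A call is refused whole if a number of a shift passes 1 or a number of a turn 1, either way. A call with a gripper value outside its range is refused whole. The fingers move at their own pace and stop on an object; "newtons" is the grip in N (left out, the last holds). Time passes only in rows, so rows that do not move let the fingers close. It gives the time, the measured TCP pose, the force, the opening and the grip force at its end, in the units of the state.
- ctrl.get_state(): the state, without advancing time (a new reading comes with each control period).
- ctrl.get_image(name): name is "side" or "top" or "wrist"; returns a dict with "pixels" (400x640x3 uint8, red, green, blue), "K" (3x3 intrinsics, pixels), "cam_to_world" (4x4, takes a point from camera to world coordinates); the wrist camera has in their place "T_tool_cam" (4x4, takes a point from camera to tool coordinates, whose origin is the TCP and whose axes are the flange's). Camera axes: x right, y down, z forward; pixel columns grow to the right and rows downward; lengths in m; the calibration is good to about 2 mm. A picture is of the moment at which its call begins: read the wrist's pose just before it. There is no depth.
- ctrl.close_job(): hands the job in; it is judged then, once.
The state is a dict: "time": time; "joint_positions": joint angles; "qd": joint speeds; "joint_torque": joint torques, N m; "position": TCP position; "tool_rot": TCP orientation; "ft_force": force on the tool from outside, world axes, zero at the start; "torque": the same for the moment, N m; "grip_width": opening from 0.0 (shut) to 1.0 (fully open); "grip_force": force on a finger pad.
Only numpy, scipy, OpenCV 4.12 (cv2) and the standard library are available. Lean on these libraries where they do the work, as an engineer would, in place of code of your own. Each camera call takes 0.05 s, during which the arm holds its last target. There are 200 camera calls.

## Working session

There is one attempt and no reset: what is moved stays moved. The work goes in short steps, Python scripts to look and compute and a tool call to move; the robot and the scene stay as the last step left them, time stands still between calls to the robot, and variables do not carry over. Pictures are saved under pics/ and viewed, at most 10 in all, crops included, and the job is handed in when it is done.

Besides the shell and the picture viewer there is one more tool, called after "Call:" by a JSON object that holds its "name" and its "arguments". send_rows: Moves the arm, as the interface text tells. Its arguments: {"type":"object","properties":{"steps":{"type":"array"},"newtons":{"type":"number"}},"required":["steps"]}

```bash
mkdir -p pics
cat > h.py <<'E'
import numpy as np,cv2
from bench import ctrl
def snap(n,f):
    s=ctrl.get_state(); im=ctrl.get_image(n); cv2.imwrite(f'pics/{f}.png',im['pixels'][:,:,::-1]); 
    np.savez(f'pics/{f}.npz',K=im['K'],T=im.get('cam_to_world',im.get('T_tool_cam')),p=s['position'],r=s['tool_rot']); return im,s
def cam(f):
    d=np.load(f'pics/{f}.npz'); T=d['T']
    if 'wrist' in f:
        W=np.eye(4); W[:3,:3]=cv2.Rodrigues(d['r'])[0]; W[:3,3]=d['p']; T=W@T
    return d['K'],T
def back(f,u,v,z):
    K,T=cam(f); r=T[:3,:3]@np.linalg.solve(K,[u,v,1]); return T[:3,3]+r*(z-T[2,3])/r[2]
def proj(f,P):
    K,T=cam(f); P=np.atleast_2d(P); c=(P-T[:3,3])@T[:3,:3]; q=c@K.T; return q[:,:2]/q[:,2:]
E
python3 - <<'E'
from h import *
for n in ['top','side','wrist']:
    im,s=snap(n,n+'0')
    K,T=cam(n+'0'); print(n,K[0,0],T.round(3).tolist())
print({k:np.round(v,3) for k,v in s.items()})
E
```

```text
top 361.8472375850375 [[0.019, -0.992, 0.126, 0.386], [-1.0, -0.022, -0.021, -0.036], [0.023, -0.126, -0.992, 1.189], [0.0, 0.0, 0.0, 1.0]]
side 381.8626720212023 [[0.692, -0.485, 0.535, -0.104], [-0.722, -0.475, 0.503, -0.649], [0.011, -0.734, -0.679, 0.899], [0.0, 0.0, 0.0, 1.0]]
wrist 280.7970512725088 [[0.399, 0.883, 0.249, 0.191], [0.917, -0.383, -0.11, 0.626], [-0.002, 0.272, -0.962, 0.383], [0.0, 0.0, 0.0, 1.0]]
{'time': np.float64(0.1), 'joint_positions': array([-1.148,  0.322, -0.07 ,  1.452,  0.023,  1.371, -0.057]), 'qd': array([ 0.   , -0.002,  0.002, -0.003,  0.   , -0.   , -0.001]), 'joint_torque': array([-1.0000e-03, -4.9257e+01, -4.0600e-01, -3.1339e+01, -6.4000e-02,
        4.0000e-02,  0.0000e+00]), 'position': array([0.258, 0.596, 0.236]), 'tool_rot': array([-6.380e-01, -3.076e+00,  3.000e-03]), 'ft_force': array([-0.616,  0.736,  0.85 ]), 'torque': array([ 0.033, -0.003, -0.038]), 'grip_force': np.float64(0.0), 'grip_width': np.float64(0.998)}
```

View pics/top0.png

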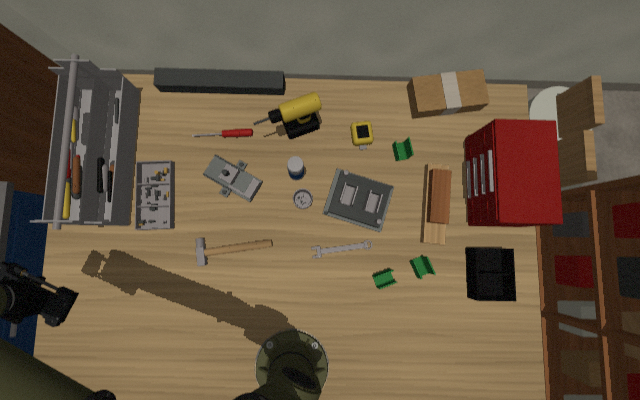

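View pics/side0.png

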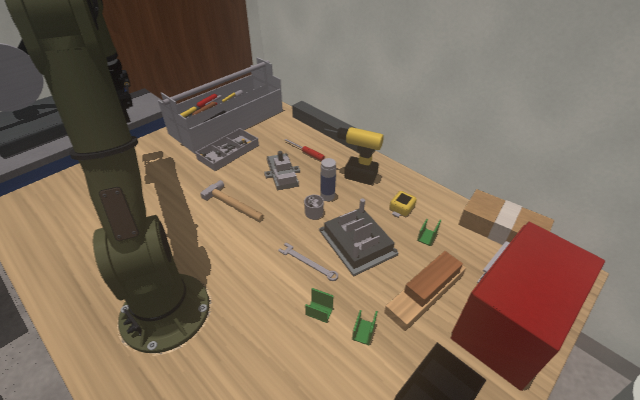

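The top view shows the die at about (359,200) with two steel brackets, at (349,194) and (373,201). The green look-alikes are at (403,149), (422,266) and (384,278), and they aren't meant. The fixture is at (233,178), the cup at (303,199) and the oil can at (295,168). Next I'll take a close crop from both cameras.

Run:
```python
from h import *
t=cv2.imread('pics/top0.png');s=cv2.imread('pics/side0.png')
def c(i,x,y,w=80,h=60): return cv2.resize(i[y:y+h,x:x+w],(400,300),interpolation=cv2.INTER_CUBIC)
cv2.imwrite('pics/crop0.png',np.vstack([np.hstack([c(t,320,170),c(t,195,150)]),np.hstack([c(s,318,205),c(s,255,142)])]))
for n,u,v in [('die',359,200),('fix',233,178)]: print(n,back('top0',u,v,.05).round(3))
```

```text
die [ 0.521 -0.205  0.05 ]
fix [0.583 0.197 0.05 ]
```

View pics/crop0.png

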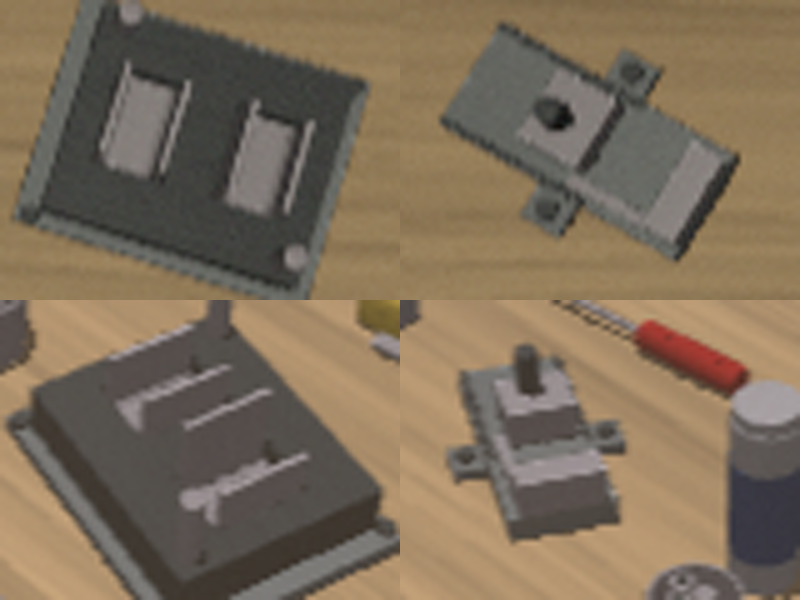

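```bash
cat >> h.py <<'E'
def yaw(r): R=cv2.Rodrigues(np.array(r))[0]; return np.arctan2(R[1,0],R[0,0])
def need(P,rot,target,turn_to=None):
    R=cv2.Rodrigues(np.array(rot))[0]; d=R.T@(np.array(target)-P)
    print('shift units',(d/.06).round(3),'yaw',np.degrees(yaw(rot)).round(2),'tilt',np.degrees(np.arccos(-R[2,2])).round(2))
E
python3 - <<'E'
from h import *
a=back('top0',320+131/5,170+12/5,.096);b=back('top0',320+295/5,170+257/5,.096)
print(a,b,(a+b)/2,np.linalg.norm(a-b),'exp',2*np.hypot(.057,.07)); d=a-b
print('die yaw if a=+',np.degrees(np.arctan2(d[1],d[0])-np.arctan2(70,57)))
p=back('top0',195+(550-400)/5,150+112/5,.086);print('post',p)
j=back('top0',195+(693-400)/5,150+192/5,.05);print('fixjaw top centre',j);d=p-j;print('fix yaw',np.degrees(np.arctan2(d[1],d[0])))
s=ctrl.get_state();print(s['tool_rot']);need(s['position'],s['tool_rot'],[.53,.2,.30]);need([.53,.2,.3],s['tool_rot'],[.47,-.19,.30])
K,T=cam('wrist0');d=np.load('pics/wrist0.npz');print(d['T'].round(3))
E
```

```text
[ 0.60034718 -0.15857311  0.096     ] [ 0.45166673 -0.25944604  0.096     ] [ 0.52600696 -0.20900957  0.096     ] 0.17966976517509473 exp 0.1805436235373601
die yaw if a=+ -16.689457225382014
post [0.59341647 0.21468234 0.086     ]
fixjaw top centre [0.55080276 0.13014498 0.05      ]
fix yaw 63.2481771974959
[-6.37534238e-01 -3.07601547e+00  2.24131595e-03]
shift units [-6.78  -4.259 -1.065] yaw 156.58 tilt 0.08
shift units [-1.666 -6.362  0.009] yaw 156.58 tilt 0.08
[[-0.001 -0.962 -0.272  0.074]
 [ 1.    -0.001 -0.     0.   ]
 [ 0.    -0.272  0.962 -0.148]
 [ 0.     0.     0.     1.   ]]
```

Call:
{"name": "send_rows", "arguments": {"steps": [{"tz": -1, "grip": 1}, {"tx": -0.85, "ty": -0.53}, {"tx": -0.85, "ty": -0.53}, {"tx": -0.85, "ty": -0.53}, {"tx": -0.85, "ty": -0.53}, {"tx": -0.85, "ty": -0.53}, {"tx": -0.85, "ty": -0.53}, {"tx": -0.85, "ty": -0.53}, {"tx": -0.85, "ty": -0.53}, {}, {}]}}

```text
validation failed for argument at $.st...
```

Run:
```python
from h import *
im,s=snap('wrist','wristF');print(s['position'],s['tool_rot'],s['joint_positions'].round(2));need(s['position'],s['tool_rot'],[.47,-.19,.30])
```

```text
[0.25824825 0.5960779  0.23571422] [-6.37534238e-01 -3.07601547e+00  2.24131595e-03] [-1.15  0.32 -0.07  1.45  0.02  1.37 -0.06]
shift units [ -8.446 -10.621  -1.055] yaw 156.58 tilt 0.08
```

View pics/wristF.png

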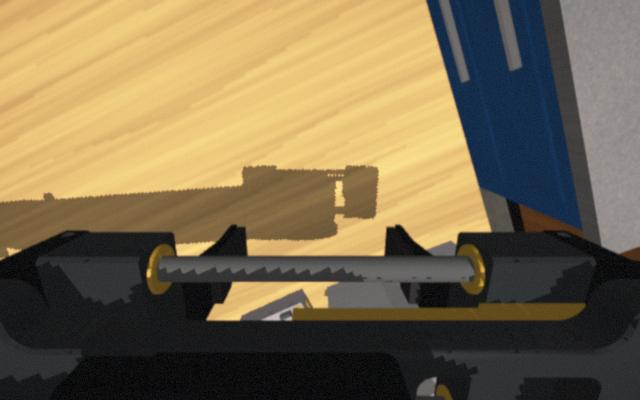

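That view shows only bench, with the fingers at rows 230–300, so the camera sees the tool's +x side. The call was refused, probably because each row needs all its keys. I'll aim past the fixture.

Run:
```python
from h import *
s=ctrl.get_state();need(s['position'],s['tool_rot'],[.655,.145,.30]);need([.655,.145,.3],s['tool_rot'],[.61,-.245,.30])
```

```text
shift units [-9.056 -4.273 -1.062] yaw 156.58 tilt 0.07
shift units [-1.895 -6.263  0.007] yaw 156.58 tilt 0.07
```

Call:
{"name": "send_rows", "arguments": {"steps": [{"tx": 0, "ty": 0, "tz": -1, "turn": 0, "grip": 1}]}}

```text
time: 0.32
position: [0.2574, 0.5936, 0.2907]
tool_rot: [-0.637, -3.074, 0.019]
ft_force: [0.6, 0.9, 0.8]
grip_width: 0.996
grip_force: 0.0
```

Call:
{"name": "send_rows", "arguments": {"steps": [{"tx": -0.9, "ty": -0.42, "tz": 0, "turn": 0, "grip": 1}, {"tx": -0.9, "ty": -0.42, "tz": 0, "turn": 0, "grip": 1}, {"tx": -0.9, "ty": -0.42, "tz": 0, "turn": 0, "grip": 1}, {"tx": -0.9, "ty": -0.42, "tz": 0, "turn": 0, "grip": 1}, {"tx": -0.9, "ty": -0.42, "tz": 0, "turn": 0, "grip": 1}, {"tx": -0.9, "ty": -0.42, "tz": 0, "turn": 0, "grip": 1}, {"tx": -0.9, "ty": -0.42, "tz": 0, "turn": 0, "grip": 1}, {"tx": -0.9, "ty": -0.42, "tz": 0, "turn": 0, "grip": 1}, {"tx": -0.9, "ty": -0.42, "tz": 0, "turn": 0, "grip": 1}, {"tx": -0.9, "ty": -0.42, "tz": 0, "turn": 0, "grip": 1}, {"tx": 0, "ty": 0, "tz": 0, "turn": 0, "grip": 1}, {"tx": 0, "ty": 0, "tz": 0, "turn": 0, "grip": 1}]}}

```text
time: 1.82
position: [0.6534, 0.1512, 0.2961]
tool_rot: [-0.637, -3.075, -0.001]
ft_force: [-0.7, 0.1, 0.8]
grip_width: 1.0
grip_force: 0.0
```

Run:
```python
from h import *
im,s=snap('wrist','wristF');print(s['position'],s['tool_rot'],s['joint_positions'].round(2));need(s['position'],s['tool_rot'],[.61,-.245,.30])
```

```text
[0.65340854 0.1511582  0.29606733] [-6.37290637e-01 -3.07500785e+00 -8.26268873e-04] [-0.48  0.35  0.29  1.31 -0.1   1.5   0.96]
shift units [-1.96  -6.346 -0.07 ] yaw 156.58 tilt 0.08
```

View pics/wristF.png

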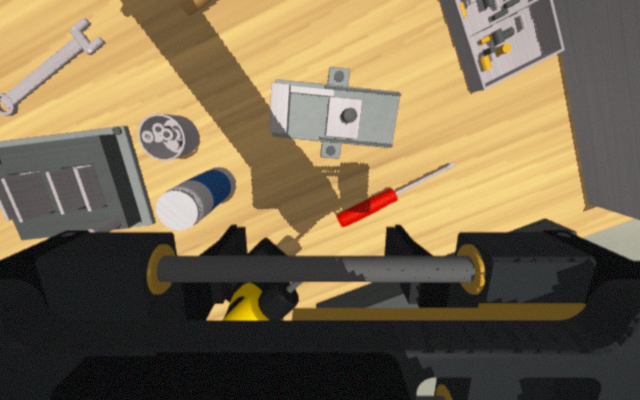

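The fixture is at about (335,112): fixed jaw at columns 272–290, sliding jaw post at (348,116), low fence along the top side at rows 85–95. I'll go over the die now.

Call:
{"name": "send_rows", "arguments": {"steps": [{"tx": -0.28, "ty": -0.9, "tz": 0, "turn": 0, "grip": 1}, {"tx": -0.28, "ty": -0.9, "tz": 0, "turn": 0, "grip": 1}, {"tx": -0.28, "ty": -0.9, "tz": 0, "turn": 0, "grip": 1}, {"tx": -0.28, "ty": -0.9, "tz": 0, "turn": 0, "grip": 1}, {"tx": -0.28, "ty": -0.9, "tz": 0, "turn": 0, "grip": 1}, {"tx": -0.28, "ty": -0.9, "tz": 0, "turn": 0, "grip": 1}, {"tx": -0.28, "ty": -0.9, "tz": 0, "turn": 0, "grip": 1}, {"tx": 0, "ty": 0, "tz": 0, "turn": -0.84, "grip": 1}, {"tx": 0, "ty": 0, "tz": 0, "turn": 0, "grip": 1}, {"tx": 0, "ty": 0, "tz": 0, "turn": 0, "grip": 1}]}}

```text
time: 3.12
position: [0.6122, -0.2404, 0.2966]
tool_rot: [0.453, 3.109, 0.002]
ft_force: [0.4, 0.0, 0.7]
grip_width: 1.002
grip_force: 0.0
```

Run:
```python
from h import *
im,s=snap('wrist','wristD');print(s['position'],s['tool_rot'],s['joint_positions'].round(2),np.degrees(yaw(s['tool_rot'])))
a=cv2.imread('pics/wristD.png')[0:230,180:460];b=cv2.imread('pics/wristF.png')[60:165,255:415]
cv2.imwrite('pics/crop1.png',np.vstack([cv2.resize(a,(672,552)[:2],interpolation=cv2.INTER_CUBIC)]))
cv2.imwrite('pics/crop2.png',cv2.resize(b,(800,525),interpolation=cv2.INTER_CUBIC))
```

```text
[ 0.61217668 -0.2403865   0.29660837] [4.53081652e-01 3.10850134e+00 2.06225490e-03] [-0.01  0.33  0.46  1.35 -0.15  1.49  1.72] 163.41442397177582
```

View pics/crop1.png

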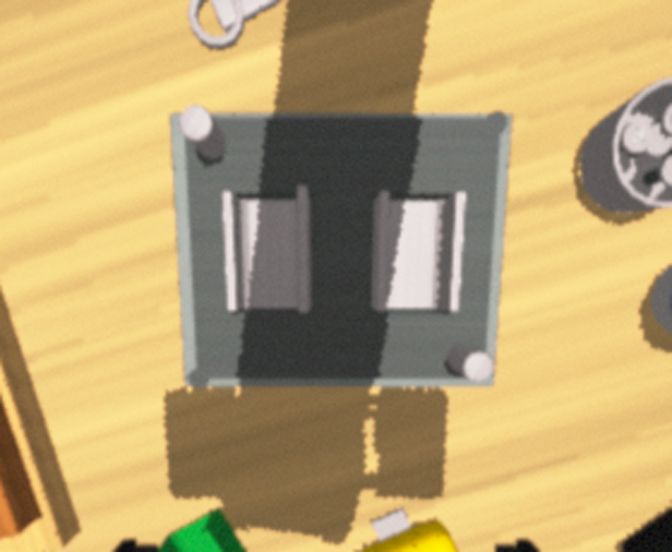

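View pics/crop2.png

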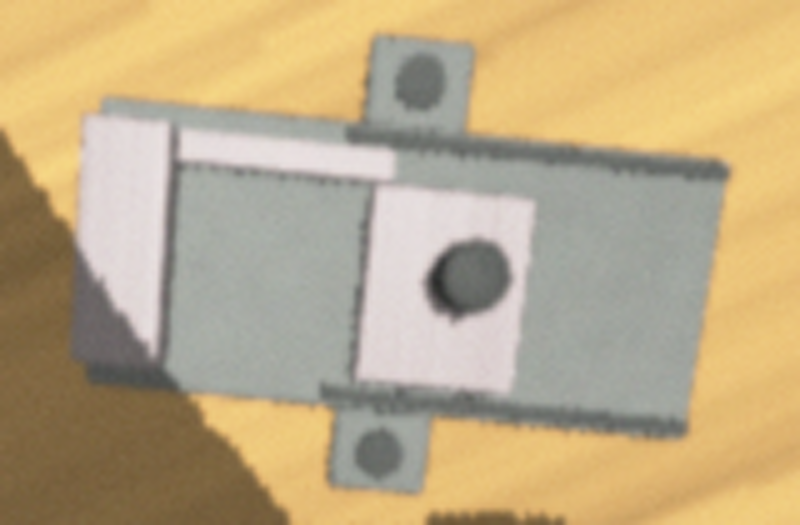

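The wrist crop shows the left bracket's right leg (column 305) with the longest top edge, 128 px against about 120 for the other three. That suggests it is the tall leg, which I'll check numerically. The fixture crop shows the fixed jaw at left, the fence along the top, the post top at (475,274) and a gap of about 54 mm.

```bash
cat > fit.py <<'E'
from h import *
from scipy.optimize import least_squares
def X(p,L): c,s=np.cos(p[2]),np.sin(p[2]); L=np.array(L,float); return np.c_[p[0]+c*L[:,0]-s*L[:,1],p[1]+s*L[:,0]+c*L[:,1],L[:,2]]
def fit(f,px,Lf,x0):
    r=least_squares(lambda p:(proj(f,X(p,Lf(p)))-px).ravel(),x0); return r.x,r.fun.reshape(-1,2)
E
python3 - <<'E'
from fit import *
o=np.array([255,60])
px=np.array([[728,165],[686,432],[85,115],[170,122],[75,357],[158,362],[475,274],[395,150],[395,180],[178,163]])/5+o
L=lambda p:[[.09,.04,.02],[.09,-.04,.02],[-.09,.032,.05],[-.066,.032,.05],[-.09,-.032,.05],[-.066,-.032,.05],[.062-p[3],0,.086],[-.006,.032,.03],[-.006,.024,.03],[-.066,.024,.03]]
p,r=fit('wristF',px,L,[.58,.19,1.1,.05]);print('fix',p.round(4),np.degrees(p[2]),r.round(1).tolist())
# die
d=lambda u,v:[180+u/2.4,v/2.4]
px=np.array([d(197,122),d(477,365),d(172,113),d(511,113),d(494,386),d(186,386)])
# die yaw ~ -16.7: image up=-x, right=+y
L=lambda p:[[-.057,-.07,.096],[.057,.07,.096],[-.08,-.1,.012],[-.08,.1,.012],[.08,.1,.012],[.08,-.1,.012]]
q,r=fit('wristD',px,L,[.526,-.209,-.29]);print('die',q.round(4),np.degrees(q[2]),r.round(1).tolist())
for yc,n in((-.04,'L'),(.04,'R')):
  for sy in(-1,1):
    for h in(.074,.092):
      P=X(q,[[-.03,yc+sy*.0195,h],[.03,yc+sy*.0195,h]])
      w=(proj('wristD',P)-[180,0])*2.4; t=(proj('top0',P)-[320,170])*5; s=(proj('side0',P)-[318,205])*5+[0,300]
      print(n,sy,h,'crop1',w.round().tolist(),'top',t.round().tolist(),'side',s.round().tolist())
oil=back('top0',295,160,.15);print('oil',oil,'cup',back('top0',303,198,.06))
E
```

```text
fix [0.5936 0.2089 1.0682 0.0487] 61.20424574876308 [[1.1, -1.7], [0.2, 1.6], [-0.7, -0.8], [0.7, -0.4], [-1.0, 0.8], [-0.1, 1.4], [-0.0, 0.1], [0.3, -0.0], [-0.4, 0.1], [-0.0, -0.8]]
die [ 0.5304 -0.2058 -0.2916] -16.707370811296595 [[-0.5, 0.1], [1.0, 0.9], [-1.4, -0.7], [1.3, -0.6], [0.4, 0.4], [-0.8, 0.4]]
L -1 0.074 crop1 [[227.0, 190.0], [231.0, 311.0]] top [[279.0, 206.0], [306.0, 115.0]] side [[220.0, 493.0], [307.0, 453.0]]
L -1 0.092 crop1 [[222.0, 186.0], [227.0, 313.0]] top [[285.0, 203.0], [313.0, 111.0]] side [[223.0, 471.0], [311.0, 432.0]]
L 1 0.074 crop1 [[303.0, 190.0], [304.0, 311.0]] top [[219.0, 187.0], [247.0, 96.0]] side [[182.0, 447.0], [268.0, 410.0]]
L 1 0.092 crop1 [[302.0, 186.0], [303.0, 313.0]] top [[224.0, 184.0], [252.0, 91.0]] side [[185.0, 426.0], [271.0, 389.0]]
R -1 0.074 crop1 [[384.0, 191.0], [381.0, 311.0]] top [[156.0, 166.0], [184.0, 76.0]] side [[144.0, 401.0], [229.0, 366.0]]
R -1 0.092 crop1 [[387.0, 186.0], [384.0, 313.0]] top [[160.0, 163.0], [189.0, 71.0]] side [[146.0, 380.0], [231.0, 345.0]]
R 1 0.074 crop1 [[460.0, 191.0], [454.0, 311.0]] top [[97.0, 147.0], [125.0, 57.0]] side [[110.0, 359.0], [193.0, 325.0]]
R 1 0.092 crop1 [[467.0, 186.0], [460.0, 313.0]] top [[99.0, 144.0], [128.0, 52.0]] side [[111.0, 338.0], [195.0, 304.0]]
oil [ 0.62312285 -0.00192994  0.15      ] cup [ 0.52239394 -0.02717953  0.06      ]
```

The side-view projections match exactly one hypothesis: short, tall, short, short, counting from the near leg. So the target is the left (world −y) bracket, with its tall leg on the +y side of a frame at yaw −16.7°. Before lifting it I'll open the jaw.

```bash
cat > geo.py <<'E'
from fit import *
FIX=np.array([.5936,.2089,1.0682]);DIE=np.array([.5304,-.2058,-.2916])
fx=lambda x,y,z:X(FIX,[[x,y,z]])[0]
dx=lambda x,y,z:X(DIE,[[x,y,z]])[0]
def st(t):
    s=ctrl.get_state();need(s['position'],s['tool_rot'],t);print(s['position'].round(4),s['ft_force'].round(1),s['joint_positions'].round(2));return s
E
python3 - <<'E'
from geo import *
t=fx(.0133,0,.2);print(t,dx(0,-.04,.064));s=st(t)
print('die->', (163.41-61.2)/8)
E
```

```text
[0.60000664 0.22055525 0.2       ] [ 0.5189006  -0.24411141  0.064     ]
shift units [2.388 7.308 1.618] yaw 163.42 tilt 0.06
[ 0.6121 -0.2407  0.2966] [ 0.4 -0.5  0.2] [-0.01  0.33  0.46  1.35 -0.15  1.49  1.72]
die-> 12.77625
```

Call:
{"name": "send_rows", "arguments": {"steps": [{"tx": 0.3, "ty": 0.91, "tz": 0, "turn": 0, "grip": 0.6}, {"tx": 0.3, "ty": 0.91, "tz": 0, "turn": 0, "grip": 0.6}, {"tx": 0.3, "ty": 0.91, "tz": 0, "turn": 0, "grip": 0.6}, {"tx": 0.3, "ty": 0.91, "tz": 0, "turn": 0, "grip": 0.6}, {"tx": 0.3, "ty": 0.91, "tz": 0, "turn": 0, "grip": 0.6}, {"tx": 0.3, "ty": 0.91, "tz": 0, "turn": 0, "grip": 0.6}, {"tx": 0.3, "ty": 0.91, "tz": 0, "turn": 0, "grip": 0.6}, {"tx": 0.3, "ty": 0.91, "tz": 0, "turn": 0, "grip": 0.6}, {"tx": 0, "ty": 0, "tz": 0, "turn": 1, "grip": 0.6}, {"tx": 0, "ty": 0, "tz": 0, "turn": 1, "grip": 0.6}, {"tx": 0, "ty": 0, "tz": 0, "turn": 1, "grip": 0.6}, {"tx": 0, "ty": 0, "tz": 0, "turn": 1, "grip": 0.6}]}}

```text
time: 4.68
position: [0.5983, 0.2182, 0.2967]
tool_rot: [-1.3, -2.86, -0.0]
ft_force: [-0.0, -0.4, 0.4]
grip_width: 0.6
grip_force: 0.0
```

Call:
{"name": "send_rows", "arguments": {"steps": [{"tx": 0, "ty": 0, "tz": 0, "turn": 1, "grip": 0.6}, {"tx": 0, "ty": 0, "tz": 0, "turn": 1, "grip": 0.6}, {"tx": 0, "ty": 0, "tz": 0, "turn": 1, "grip": 0.6}, {"tx": 0, "ty": 0, "tz": 0, "turn": 1, "grip": 0.6}, {"tx": 0, "ty": 0, "tz": 0, "turn": 1, "grip": 0.6}, {"tx": 0, "ty": 0, "tz": 0, "turn": 1, "grip": 0.6}, {"tx": 0, "ty": 0, "tz": 0, "turn": 1, "grip": 0.6}, {"tx": 0, "ty": 0, "tz": 0, "turn": 1, "grip": 0.6}, {"tx": 0, "ty": 0, "tz": 0, "turn": 0.78, "grip": 0.6}, {"tx": 0, "ty": 0, "tz": 0.8, "turn": 0, "grip": 0.6}, {"tx": 0, "ty": 0, "tz": 0.8, "turn": 0, "grip": 0.6}, {"tx": 0, "ty": 0, "tz": 0, "turn": 0, "grip": 0.6}]}}

```text
time: 6.18
position: [0.5957, 0.2172, 0.1966]
tool_rot: [-2.704, -1.597, 0.013]
ft_force: [0.7, 0.8, -0.1]
grip_width: 0.597
grip_force: 0.0
```

Run:
```python
from geo import *
st(fx(.0133,0,.068))
im,s=snap('wrist','wristG');c=im['pixels'][0:300,120:520,::-1];cv2.imwrite('pics/crop3.png',cv2.resize(c,(800,600),interpolation=cv2.INTER_CUBIC))
print(((proj('wristG',[fx(.0133,0,.086),fx(.09,.04,.02),fx(.09,-.04,.02),fx(-.066,.032,.05),fx(-.066,-.032,.05)])-[120,0])*2).round())
```

```text
shift units [0.097 0.047 2.143] yaw 61.13 tilt 0.47
[0.5957 0.2172 0.1966] [ 0.7  0.8 -0.1] [-0.72  0.33  0.41  1.55 -0.13  1.3  -0.8 ]
[[395. 386.]
 [322. 220.]
 [467. 219.]
 [340. 502.]
 [451. 502.]]
```

View pics/crop3.png

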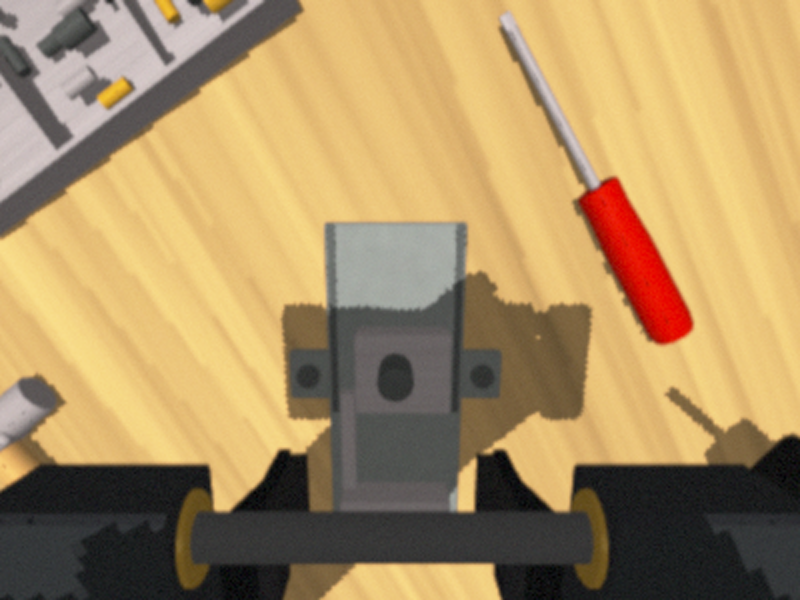

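The post top is at about (395,386), where the model predicted it, and the base corners agree within 3 crop px (about 1 mm). Now I'll go down, grip the post and slide the jaw open by 30 mm.

Call:
{"name": "send_rows", "arguments": {"steps": [{"tx": 0.1, "ty": 0.05, "tz": 0.7, "turn": 0, "grip": 0.6}, {"tx": 0, "ty": 0, "tz": 0.7, "turn": 0, "grip": 0.6}, {"tx": 0, "ty": 0, "tz": 0.5, "turn": 0, "grip": 0.6}, {"tx": 0, "ty": 0, "tz": 0.24, "turn": 0, "grip": 0.6}, {"tx": 0, "ty": 0, "tz": 0, "turn": 0, "grip": 0.6}, {"tx": 0, "ty": 0, "tz": 0, "turn": 0, "grip": 0}, {"tx": 0, "ty": 0, "tz": 0, "turn": 0, "grip": 0}, {"tx": 0, "ty": 0, "tz": 0, "turn": 0, "grip": 0}, {"tx": 0, "ty": 0, "tz": 0, "turn": 0, "grip": 0}, {"tx": 0, "ty": 0, "tz": 0, "turn": 0, "grip": 0}, {"tx": 0, "ty": 0, "tz": 0, "turn": 0, "grip": 0}], "newtons": 40}}

```text
time: 7.6
position: [0.6005, 0.2233, 0.0727]
tool_rot: [-2.699, -1.596, 0.009]
ft_force: [-10.5, 2.1, 9.3]
grip_width: 0.198
grip_force: 39.9
```

Run:
```python
from geo import *
s=st(fx(.0133,0,.068));print(s['grip_width']*87,s['grip_force'])
```

```text
shift units [-0.045  0.016  0.079] yaw 61.19 tilt 0.48
[0.6005 0.2233 0.0727] [-10.5   2.1   9.3] [-0.69  0.44  0.38  1.66 -0.19  1.08 -0.76]
17.22571565834595 39.92829810362309
```

Call:
{"name": "send_rows", "arguments": {"steps": [{"tx": 0.1, "ty": 0, "tz": 0, "turn": 0, "grip": 0}, {"tx": 0.1, "ty": 0, "tz": 0, "turn": 0, "grip": 0}, {"tx": 0.1, "ty": 0, "tz": 0, "turn": 0, "grip": 0}, {"tx": 0.1, "ty": 0, "tz": 0, "turn": 0, "grip": 0}, {"tx": 0.1, "ty": 0, "tz": 0, "turn": 0, "grip": 0}, {"tx": 0, "ty": 0, "tz": 0, "turn": 0, "grip": 0}, {"tx": 0, "ty": 0, "tz": 0, "turn": 0, "grip": 0}, {"tx": 0, "ty": 0, "tz": 0, "turn": 0, "grip": 0}]}}

```text
time: 8.6
position: [0.6153, 0.2501, 0.0727]
tool_rot: [-2.698, -1.596, 0.007]
ft_force: [-9.6, 2.4, 7.7]
grip_width: 0.194
grip_force: 39.9
```

Run:
```python
from geo import *
s=st(fx(.0133,0,.068));print(s['grip_width']*87,s['grip_force'])
```

```text
shift units [-0.555  0.015  0.079] yaw 61.21 tilt 0.45
[0.6153 0.2501 0.0727] [-9.6  2.4  7.7] [-0.71  0.49  0.37  1.6  -0.2   1.1  -0.79]
16.902423178106243 39.929386815056205
```

Call:
{"name": "send_rows", "arguments": {"steps": [{"tx": 0, "ty": 0, "tz": 0, "turn": 0, "grip": 0.6}, {"tx": 0, "ty": 0, "tz": 0, "turn": 0, "grip": 0.6}, {"tx": 0, "ty": 0, "tz": 0, "turn": 0, "grip": 0.6}, {"tx": 0, "ty": 0, "tz": -0.7, "turn": 0, "grip": 0.6}, {"tx": 0, "ty": 0, "tz": -0.9, "turn": 0, "grip": 0.6}, {"tx": 0, "ty": 0, "tz": -0.9, "turn": 0, "grip": 0.6}, {"tx": 0, "ty": 0, "tz": -0.9, "turn": 0, "grip": 0.6}, {"tx": 0, "ty": 0, "tz": 0, "turn": 0, "grip": 0.6}]}}

```text
time: 9.6
position: [0.6219, 0.2467, 0.2822]
tool_rot: [2.706, 1.594, 0.016]
ft_force: [-0.4, -0.2, 0.1]
grip_width: 0.601
grip_force: 0.0
```

```bash
sed -i 's/^FIX=np.array(\[.5936,.2089/FIX=np.array([.5927,.2094/' geo.py
python3 - <<'E'
from geo import *
st(dx(0,-.04,.28))
E
```

```text
shift units [-7.987  2.464 -0.012] yaw 61.0 tilt 0.6
[0.6219 0.2467 0.2822] [-0.4 -0.2  0.1] [-0.72  0.35  0.41  1.35 -0.14  1.46 -0.83]
```

Call:
{"name": "send_rows", "arguments": {"steps": [{"tx": -0.9, "ty": 0.28, "tz": 0, "turn": 0, "grip": 0.6}, {"tx": -0.9, "ty": 0.28, "tz": 0, "turn": 0, "grip": 0.6}, {"tx": -0.9, "ty": 0.28, "tz": 0, "turn": 0, "grip": 0.6}, {"tx": -0.9, "ty": 0.28, "tz": 0, "turn": 0, "grip": 0.6}, {"tx": -0.9, "ty": 0.28, "tz": 0, "turn": 0, "grip": 0.6}, {"tx": -0.9, "ty": 0.28, "tz": 0, "turn": 0, "grip": 0.6}, {"tx": -0.9, "ty": 0.28, "tz": 0, "turn": 0, "grip": 0.6}, {"tx": -0.9, "ty": 0.28, "tz": 0, "turn": 0, "grip": 0.72}, {"tx": -0.8, "ty": 0.22, "tz": 0, "turn": 0, "grip": 0.72}]}}

```text
time: 10.72
position: [0.5147, -0.2472, 0.2753]
tool_rot: [-2.707, -1.593, 0.001]
ft_force: [0.3, -0.1, -0.6]
grip_width: 0.698
grip_force: 0.0
```

Call:
{"name": "send_rows", "arguments": {"steps": [{"tx": 0, "ty": 0, "tz": 0, "turn": 1, "grip": 0.72}, {"tx": 0, "ty": 0, "tz": 0, "turn": 1, "grip": 0.72}, {"tx": 0, "ty": 0, "tz": 0, "turn": 1, "grip": 0.72}, {"tx": 0, "ty": 0, "tz": 0, "turn": 1, "grip": 0.72}, {"tx": 0, "ty": 0, "tz": 0, "turn": 1, "grip": 0.72}, {"tx": 0, "ty": 0, "tz": 0, "turn": 1, "grip": 0.72}, {"tx": 0, "ty": 0, "tz": 0, "turn": 1, "grip": 0.72}, {"tx": 0, "ty": 0, "tz": 0, "turn": 1, "grip": 0.72}, {"tx": 0, "ty": 0, "tz": 0, "turn": 1, "grip": 0.72}, {"tx": 0, "ty": 0, "tz": 0, "turn": 0.72, "grip": 0.72}, {"tx": 0, "ty": 0, "tz": 0, "turn": 0, "grip": 0.72}, {"tx": 0, "ty": 0, "tz": 0, "turn": 0, "grip": 0.72}]}}

```text
time: 12.22
position: [0.5157, -0.2448, 0.2757]
tool_rot: [3.109, -0.454, -0.001]
ft_force: [-0.4, 0.1, -0.0]
grip_width: 0.721
grip_force: 0.0
```

Run:
```python
from geo import *
st(dx(0,-.04,.14)); im,s=snap('wrist','wristD2')
L=[[-.03,-.0595,.074],[.03,-.0595,.074],[-.03,-.0205,.092],[.03,-.0205,.092]]
print(proj('wristD2',X(DIE,L)).round().tolist())
st(dx(0,-.04,.14));
```

```text
shift units [ 0.049 -0.027  2.261] yaw -16.62 tilt 0.04
[ 0.5157 -0.2448  0.2757] [-0.4  0.1 -0. ] [-0.36  0.17  0.86  1.62 -0.13  1.41 -1.35]
[[329.0, 199.0], [330.0, 153.0], [299.0, 204.0], [298.0, 155.0]]
shift units [ 0.048 -0.025  2.263] yaw -16.64 tilt 0.02
[ 0.5158 -0.2448  0.2758] [-0.   0.2 -0.4] [-0.36  0.17  0.86  1.62 -0.13  1.41 -1.35]
```

Call:
{"name": "send_rows", "arguments": {"steps": [{"tx": 0.05, "ty": -0.03, "tz": 0.8, "turn": 0, "grip": 0.72}, {"tx": 0, "ty": 0, "tz": 0.8, "turn": 0, "grip": 0.72}, {"tx": 0, "ty": 0, "tz": 0.66, "turn": 0, "grip": 0.72}, {"tx": 0, "ty": 0, "tz": 0, "turn": 0, "grip": 0.72}, {"tx": 0, "ty": 0, "tz": 0, "turn": 0, "grip": 0.72}, {"tx": 0, "ty": 0, "tz": 0, "turn": 0, "grip": 0.72}]}}

```text
time: 13.02
position: [0.5207, -0.2445, 0.1427]
tool_rot: [3.108, -0.456, 0.006]
ft_force: [0.4, 0.0, -0.2]
grip_width: 0.721
grip_force: 0.0
```

Run:
```python
from geo import *
st(dx(0,-.04,.064)); im,s=snap('wrist','wristD3')
L=[[-.03,-.0595,.074],[.03,-.0595,.074],[-.03,-.0205,.092],[.03,-.0205,.092],[-.0315,-.0635,.046],[-.0315,-.0165,.046]]
print(proj('wristD3',X(DIE,L)).round().tolist())
cv2.imwrite('pics/crop4.png',cv2.resize(im['pixels'][100:325,170:470,::-1],(800,600),interpolation=cv2.INTER_CUBIC))
```

```text
shift units [-0.035  0.003  1.311] yaw -16.69 tilt 0.21
[ 0.5207 -0.2445  0.1427] [ 0.4  0.  -0.2] [-0.31  0.29  0.83  1.79 -0.23  1.16 -1.27]
[[339.0, 249.0], [341.0, 180.0], [291.0, 260.0], [289.0, 185.0], [341.0, 238.0], [291.0, 238.0]]
```

View pics/crop4.png

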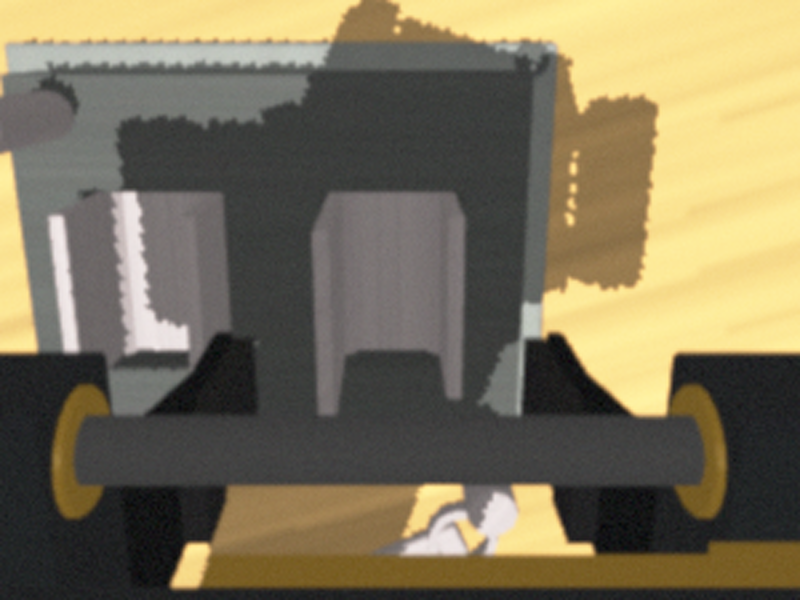

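The target sits between the fingers. Its tall leg is at (320,232) and short leg at (458,215) in the crop, within 2 native px of the prediction, and the spare is at left, clear of the finger. I'll go down and grip.

Call:
{"name": "send_rows", "arguments": {"steps": [{"tx": -0.03, "ty": 0, "tz": 0.5, "turn": 0, "grip": 0.72}, {"tx": 0, "ty": 0, "tz": 0.5, "turn": 0, "grip": 0.72}, {"tx": 0, "ty": 0, "tz": 0.3, "turn": 0, "grip": 0.72}, {"tx": 0, "ty": 0, "tz": 0, "turn": 0, "grip": 0.72}, {"tx": 0, "ty": 0, "tz": 0, "turn": 0, "grip": 0.72}]}}

```text
time: 13.7
position: [0.5183, -0.2437, 0.0636]
tool_rot: [3.108, -0.456, 0.002]
ft_force: [0.2, 0.4, 1.2]
grip_width: 0.72
grip_force: 0.0
```

Run:
```python
from geo import *
st(dx(0,-.04,.064))
```

```text
shift units [ 0.012  0.004 -0.006] yaw -16.7 tilt 0.09
[ 0.5183 -0.2437  0.0636] [0.2 0.4 1.2] [-0.27  0.39  0.79  1.86 -0.32  1.02 -1.21]
```

Call:
{"name": "send_rows", "arguments": {"steps": [{"tx": 0, "ty": 0, "tz": 0, "turn": 0, "grip": 0.4}, {"tx": 0, "ty": 0, "tz": 0, "turn": 0, "grip": 0.4}, {"tx": 0, "ty": 0, "tz": 0, "turn": 0, "grip": 0.4}, {"tx": 0, "ty": 0, "tz": 0, "turn": 0, "grip": 0.4}, {"tx": 0, "ty": 0, "tz": 0, "turn": 0, "grip": 0.4}, {"tx": 0, "ty": 0, "tz": 0, "turn": 0, "grip": 0.4}], "newtons": 40}}

```text
time: 14.45
position: [0.5177, -0.2438, 0.063]
tool_rot: [3.108, -0.456, 0.001]
ft_force: [-2.3, -0.1, 5.1]
grip_width: 0.502
grip_force: 40.0
```

Run:
```python
from geo import *
s=st(dx(0,-.04,.064));print(s['grip_width']*87,s['grip_force'])
```

```text
shift units [ 0.021 -0.001 -0.017] yaw -16.71 tilt 0.03
[ 0.5177 -0.2438  0.063 ] [-2.3 -0.1  5.1] [-0.27  0.39  0.79  1.86 -0.32  1.02 -1.21]
43.68008374913795 39.99659126624465
```

Call:
{"name": "send_rows", "arguments": {"steps": [{"tx": 0, "ty": 0, "tz": -0.2, "turn": 0, "grip": 0.4}, {"tx": 0, "ty": 0, "tz": -0.3, "turn": 0, "grip": 0.4}, {"tx": 0, "ty": 0, "tz": -0.5, "turn": 0, "grip": 0.4}, {"tx": 0, "ty": 0, "tz": -0.6, "turn": 0, "grip": 0.4}, {"tx": 0, "ty": 0, "tz": -0.6, "turn": 0, "grip": 0.4}, {"tx": 0, "ty": 0, "tz": -0.6, "turn": 0, "grip": 0.4}, {"tx": 0, "ty": 0, "tz": -0.3, "turn": 0, "grip": 0.4}, {"tx": 0, "ty": 0, "tz": 0, "turn": 0, "grip": 0.4}, {"tx": 0, "ty": 0, "tz": 0, "turn": 0, "grip": 0.4}]}}

```text
time: 15.58
position: [0.5168, -0.2427, 0.247]
tool_rot: [-3.108, 0.456, 0.004]
ft_force: [-0.3, 0.6, -3.6]
grip_width: 0.501
grip_force: 40.0
```

Run:
```python
from geo import *
s=st(fx(-.031-.0013,.001,.25));print(s['grip_width']*87,s['grip_force'], fx(-.0323,.001,.25))
```

```text
shift units [-1.081 -7.057 -0.044] yaw -16.69 tilt 0.15
[ 0.5168 -0.2427  0.247 ] [-0.3  0.6 -3.6] [-0.36  0.19  0.86  1.66 -0.15  1.36 -1.34]
43.56598889320252 39.99580658040941 [0.57626468 0.18157609 0.25      ]
```

Call:
{"name": "send_rows", "arguments": {"steps": [{"tx": -0.1, "ty": -0.5, "tz": 0, "turn": 0, "grip": 0.4}, {"tx": -0.1, "ty": -0.7, "tz": 0, "turn": 0, "grip": 0.4}, {"tx": -0.1, "ty": -0.7, "tz": 0, "turn": 0, "grip": 0.4}, {"tx": -0.1, "ty": -0.7, "tz": 0, "turn": 0, "grip": 0.4}, {"tx": -0.1, "ty": -0.7, "tz": 0, "turn": 0, "grip": 0.4}, {"tx": -0.1, "ty": -0.7, "tz": 0, "turn": 0, "grip": 0.4}, {"tx": -0.1, "ty": -0.7, "tz": 0, "turn": 0, "grip": 0.4}, {"tx": -0.1, "ty": -0.7, "tz": 0, "turn": 0, "grip": 0.4}, {"tx": -0.1, "ty": -0.7, "tz": 0, "turn": 0, "grip": 0.4}, {"tx": -0.1, "ty": -0.6, "tz": 0, "turn": 0, "grip": 0.4}, {"tx": -0.08, "ty": -0.36, "tz": 0, "turn": 0, "grip": 0.4}]}}

```text
time: 16.95
position: [0.5762, 0.1833, 0.2464]
tool_rot: [3.107, -0.452, -0.005]
ft_force: [-0.3, 0.3, -3.4]
grip_width: 0.505
grip_force: 40.0
```

Call:
{"name": "send_rows", "arguments": {"steps": [{"tx": 0, "ty": 0, "tz": 0, "turn": -1, "grip": 0.4}, {"tx": 0, "ty": 0, "tz": 0, "turn": -1, "grip": 0.4}, {"tx": 0, "ty": 0, "tz": 0, "turn": -1, "grip": 0.4}, {"tx": 0, "ty": 0, "tz": 0, "turn": -1, "grip": 0.4}, {"tx": 0, "ty": 0, "tz": 0, "turn": -1, "grip": 0.4}, {"tx": 0, "ty": 0, "tz": 0, "turn": -1, "grip": 0.4}, {"tx": 0, "ty": 0, "tz": 0, "turn": -1, "grip": 0.4}, {"tx": 0, "ty": 0, "tz": 0, "turn": -1, "grip": 0.4}, {"tx": 0, "ty": 0, "tz": 0, "turn": -1, "grip": 0.4}, {"tx": 0, "ty": 0, "tz": 0, "turn": -0.74, "grip": 0.4}, {"tx": 0, "ty": 0, "tz": 0, "turn": 0, "grip": 0.4}, {"tx": 0, "ty": 0, "tz": 0, "turn": 0, "grip": 0.4}]}}

```text
time: 18.45
position: [0.5771, 0.1804, 0.248]
tool_rot: [2.706, 1.596, -0.002]
ft_force: [0.7, -0.5, -3.4]
grip_width: 0.5
grip_force: 40.0
```

Run:
```python
from geo import *
s=st(fx(-.0323,.001,.11));print(s['grip_width']*87,s['grip_force'])
```

```text
shift units [ 0.012 -0.021  2.301] yaw 61.08 tilt 0.06
[0.5771 0.1804 0.248 ] [ 0.7 -0.5 -3.4] [-0.71  0.23  0.42  1.57 -0.09  1.37 -0.78]
43.45682393766827 39.99594944994897
```

Call:
{"name": "send_rows", "arguments": {"steps": [{"tx": 0.06, "ty": -0.02, "tz": 0.5, "turn": 0, "grip": 0.4}, {"tx": 0, "ty": 0, "tz": 0.7, "turn": 0, "grip": 0.4}, {"tx": 0, "ty": 0, "tz": 0.7, "turn": 0, "grip": 0.4}, {"tx": 0, "ty": 0, "tz": 0.4, "turn": 0, "grip": 0.4}, {"tx": 0, "ty": 0, "tz": 0, "turn": 0, "grip": 0.4}, {"tx": 0, "ty": 0, "tz": 0, "turn": 0, "grip": 0.4}]}}

```text
time: 19.2
position: [0.5789, 0.1849, 0.1119]
tool_rot: [2.704, 1.598, 0.003]
ft_force: [0.3, -0.7, -2.9]
grip_width: 0.504
grip_force: 40.0
```

Run:
```python
from geo import *
s=st(fx(-.0293,.0005,.055)); im,s=snap('wrist','wristP')
print(((proj('wristP',[fx(.062-.018,0,.086),fx(.09,.04,.02),fx(.09,-.04,.02),fx(.018,.022,.05),fx(.018,-.03,.05)])-[170,70])*8/3).round().tolist())
cv2.imwrite('pics/crop5.png',cv2.resize(im['pixels'][70:295,170:470,::-1],(800,600),interpolation=cv2.INTER_CUBIC))
```

```text
shift units [-0.021 -0.005  0.948] yaw 61.18 tilt 0.12
[0.5789 0.1849 0.1119] [ 0.3 -0.7 -2.9] [-0.69  0.33  0.41  1.72 -0.14  1.11 -0.74]
[[385.0, 139.0], [248.0, -27.0], [522.0, -28.0], [307.0, 233.0], [493.0, 233.0]]
```

View pics/crop5.png

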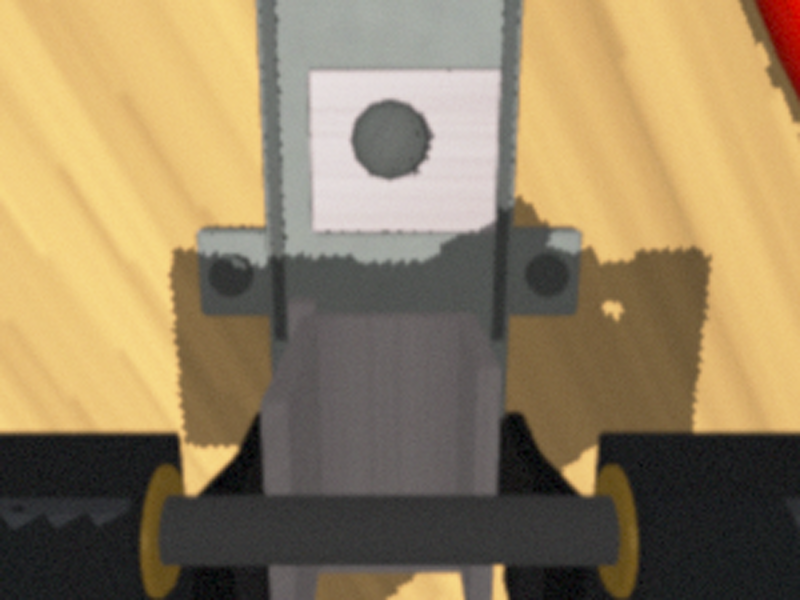

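Run:
```python
from geo import *
d=np.load('pics/wristP.npz');T=np.linalg.inv(d['T']);K=d['K']
for n,p in {'tall out':[.0313,-.022,-.029],'tall in':[.0313,-.017,-.029],'short in':[.0313,.017,-.011],'short out':[.0313,.022,-.011],'web':[.0313,-.017,.030],'web2':[.0313,.017,.030]}.items():
    c=T[:3,:3]@p+T[:3,3];q=K@c;print(n,((q[:2]/q[2]-[170,70])*8/3).round())
```

```text
tall out [252. 395.]
tall in [282. 395.]
short in [473. 362.]
short out [499. 362.]
web [315. 311.]
web2 [454. 311.]
```

In this picture the bracket and the fixture both sit about 1.3 mm right of prediction, so it's a shared camera bias and their relative alignment is good. The jaw is clear of the bracket's end. I'll lower it with y at about −0.8 mm to stay off the fence.

Call:
{"name": "send_rows", "arguments": {"steps": [{"tx": 0, "ty": 0.02, "tz": 0.4, "turn": 0, "grip": 0.4}, {"tx": 0, "ty": 0, "tz": 0.3, "turn": 0, "grip": 0.4}, {"tx": 0, "ty": 0, "tz": 0.1, "turn": 0, "grip": 0.4}, {"tx": 0, "ty": 0, "tz": 0, "turn": 0, "grip": 0.4}, {"tx": 0, "ty": 0, "tz": 0, "turn": 0, "grip": 0.4}]}}

```text
time: 19.88
position: [0.5797, 0.1844, 0.0635]
tool_rot: [2.704, 1.599, 0.002]
ft_force: [0.5, -0.0, -3.3]
grip_width: 0.502
grip_force: 40.0
```

Run:
```python
from geo import *
s=st(fx(-.0293,-.0008,.055));print(s['grip_width']*87,s['torque'].round(2))
```

```text
shift units [-0.019  0.002  0.141] yaw 61.22 tilt 0.09
[0.5797 0.1844 0.0635] [ 0.5 -0.  -3.3] [-0.68  0.39  0.39  1.76 -0.17  1.02 -0.72]
43.67368127972941 [-0.12  0.04 -0.02]
```

Call:
{"name": "send_rows", "arguments": {"steps": [{"tx": 0, "ty": 0, "tz": 0.05, "turn": 0, "grip": 0.4}, {"tx": 0, "ty": 0, "tz": 0.05, "turn": 0, "grip": 0.4}, {"tx": 0, "ty": 0, "tz": 0.03, "turn": 0, "grip": 0.4}, {"tx": 0, "ty": 0, "tz": 0, "turn": 0, "grip": 0.4}]}}

```text
time: 20.38
position: [0.5789, 0.1842, 0.055]
tool_rot: [-2.704, -1.599, 0.0]
ft_force: [-1.8, -1.2, 0.2]
grip_width: 0.506
grip_force: 40.0
```

Call:
{"name": "send_rows", "arguments": {"steps": [{"tx": 0, "ty": 0, "tz": 0.03, "turn": 0, "grip": 0.4}, {"tx": 0, "ty": 0, "tz": 0, "turn": 0, "grip": 0.4}, {"tx": 0, "ty": 0, "tz": 0, "turn": 0, "grip": 0.53}, {"tx": 0, "ty": 0, "tz": 0, "turn": 0, "grip": 0.56}, {"tx": 0, "ty": 0, "tz": 0, "turn": 0, "grip": 0.7}, {"tx": 0, "ty": 0, "tz": 0, "turn": 0, "grip": 0.7}, {"tx": 0, "ty": 0, "tz": 0, "turn": 0, "grip": 0.7}]}}

```text
time: 21.25
position: [0.579, 0.1842, 0.0529]
tool_rot: [2.704, 1.6, 0.0]
ft_force: [-0.6, -0.1, -0.1]
grip_width: 0.698
grip_force: 0.0
```

Run:
```python
from geo import *
s=st(fx(-.0293,-.0008,.055))
```

```text
shift units [-0.01   0.01  -0.036] yaw 61.22 tilt 0.0
[0.579  0.1842 0.0529] [-0.6 -0.1 -0.1] [-0.67  0.4   0.39  1.77 -0.18  1.01 -0.72]
```

Call:
{"name": "send_rows", "arguments": {"steps": [{"tx": 0, "ty": 0, "tz": -0.3, "turn": 0, "grip": 0.7}, {"tx": 0, "ty": 0, "tz": -0.7, "turn": 0, "grip": 0.7}, {"tx": 0, "ty": 0, "tz": -0.7, "turn": 0, "grip": 0.7}, {"tx": 0.6, "ty": 0, "tz": 0, "turn": 0, "grip": 0.7}, {"tx": 0.6, "ty": 0, "tz": 0, "turn": 0, "grip": 0.7}, {"tx": 0, "ty": 0, "tz": 0, "turn": 0, "grip": 0.7}, {"tx": 0, "ty": 0, "tz": 0, "turn": 0, "grip": 0.7}]}}

```text
time: 22.12
position: [0.6138, 0.2463, 0.1556]
tool_rot: [2.703, 1.598, -0.0]
ft_force: [-1.0, -1.2, 0.0]
grip_width: 0.698
grip_force: 0.0
```

Run:
```python
from geo import *
s=st(fx(.044,0,.07))
```

```text
shift units [ 0.026 -0.013  1.427] yaw 61.19 tilt 0.05
[0.6138 0.2463 0.1556] [-1.  -1.2  0. ] [-0.72  0.41  0.39  1.54 -0.16  1.23 -0.81]
```

Call:
{"name": "send_rows", "arguments": {"steps": [{"tx": 0.02, "ty": -0.01, "tz": 0.6, "turn": 0, "grip": 0.6}, {"tx": 0, "ty": 0, "tz": 0.5, "turn": 0, "grip": 0.6}, {"tx": 0, "ty": 0, "tz": 0.3, "turn": 0, "grip": 0.6}, {"tx": 0, "ty": 0, "tz": 0, "turn": 0, "grip": 0.6}, {"tx": 0, "ty": 0, "tz": 0, "turn": 0, "grip": 0}, {"tx": 0, "ty": 0, "tz": 0, "turn": 0, "grip": 0}, {"tx": 0, "ty": 0, "tz": 0, "turn": 0, "grip": 0}, {"tx": 0, "ty": 0, "tz": 0, "turn": 0, "grip": 0}, {"tx": 0, "ty": 0, "tz": 0, "turn": 0, "grip": 0}, {"tx": 0, "ty": 0, "tz": 0, "turn": 0, "grip": 0}], "newtons": 50}}

```text
time: 23.38
position: [0.6142, 0.2486, 0.0713]
tool_rot: [2.704, 1.599, 0.002]
ft_force: [0.8, 0.3, 1.5]
grip_width: 0.193
grip_force: 50.0
```

Run:
```python
from geo import *
s=st(fx(.062-.042,0,.07));print(s['grip_width']*87,s['grip_force'])
```

```text
shift units [-0.413  0.001  0.022] yaw 61.22 tilt 0.06
[0.6142 0.2486 0.0713] [0.8 0.3 1.5] [-0.71  0.48  0.37  1.61 -0.19  1.08 -0.79]
16.753750709980135 49.9997825268656
```

Call:
{"name": "send_rows", "arguments": {"steps": [{"tx": -0.06, "ty": 0, "tz": 0, "turn": 0, "grip": 0}, {"tx": -0.06, "ty": 0, "tz": 0, "turn": 0, "grip": 0}, {"tx": -0.06, "ty": 0, "tz": 0, "turn": 0, "grip": 0}, {"tx": -0.06, "ty": 0, "tz": 0, "turn": 0, "grip": 0}, {"tx": -0.06, "ty": 0, "tz": 0, "turn": 0, "grip": 0}, {"tx": -0.04, "ty": 0, "tz": 0, "turn": 0, "grip": 0}, {"tx": 0, "ty": 0, "tz": 0, "turn": 0, "grip": 0}]}}

```text
time: 24.25
position: [0.6052, 0.2322, 0.0714]
tool_rot: [-2.703, -1.6, -0.007]
ft_force: [5.4, 3.3, -2.9]
grip_width: 0.194
grip_force: 50.0
```

Run:
```python
from geo import *
s=st(fx(.062-.042,0,.07));print(s['grip_width']*87,s['grip_force'])
```

```text
shift units [-0.1    0.001  0.022] yaw 61.25 tilt 0.26
[0.6052 0.2322 0.0714] [ 5.4  3.3 -2.9] [-0.7   0.45  0.38  1.65 -0.19  1.07 -0.77]
16.84972101405054 50.00098873861134
```

Call:
{"name": "send_rows", "arguments": {"steps": [{"tx": -0.04, "ty": 0, "tz": 0, "turn": 0, "grip": 0}, {"tx": -0.04, "ty": 0, "tz": 0, "turn": 0, "grip": 0}, {"tx": -0.03, "ty": 0, "tz": 0, "turn": 0, "grip": 0}, {"tx": 0, "ty": 0, "tz": 0, "turn": 0, "grip": 0}, {"tx": 0, "ty": 0, "tz": 0, "turn": 0, "grip": 0}]}}

```text
time: 24.88
position: [0.6021, 0.2267, 0.0713]
tool_rot: [-2.703, -1.6, -0.007]
ft_force: [5.4, 3.6, -3.3]
grip_width: 0.189
grip_force: 50.0
```

Run:
```python
from geo import *
s=st(fx(.062-.042,0,.07));print(s['grip_width']*87,s['ft_force']@[np.cos(FIX[2]),np.sin(FIX[2]),0])
```

```text
shift units [0.005 0.001 0.023] yaw 61.26 tilt 0.27
[0.6021 0.2267 0.0713] [ 5.4  3.6 -3.3] [-0.7   0.44  0.38  1.67 -0.18  1.06 -0.77]
16.447231091616686 5.731815907067152
```

Call:
{"name": "send_rows", "arguments": {"steps": [{"tx": -0.03, "ty": 0, "tz": 0, "turn": 0, "grip": 0}, {"tx": -0.03, "ty": 0, "tz": 0, "turn": 0, "grip": 0}, {"tx": 0, "ty": 0, "tz": 0, "turn": 0, "grip": 0}]}}

```text
time: 25.25
position: [0.6021, 0.2266, 0.0714]
tool_rot: [-2.701, -1.602, -0.017]
ft_force: [10.4, 9.6, -8.7]
grip_width: 0.194
grip_force: 50.0
```

Run:
```python
from geo import *
s=st(fx(.062-.042,0,.07));print(s['grip_width']*87,s['ft_force']@[np.cos(FIX[2]),np.sin(FIX[2]),0])
```

```text
shift units [0.007 0.001 0.024] yaw 61.34 tilt 0.63
[0.6021 0.2266 0.0714] [10.4  9.6 -8.7] [-0.7   0.44  0.38  1.67 -0.19  1.06 -0.76]
16.85404098180044 13.369567745181008
```

Call:
{"name": "send_rows", "arguments": {"steps": [{"tx": -0.04, "ty": 0, "tz": 0, "turn": 0, "grip": 0}, {"tx": -0.04, "ty": 0, "tz": 0, "turn": 0, "grip": 0}, {"tx": 0, "ty": 0, "tz": 0, "turn": 0, "grip": 0}]}}

```text
time: 25.62
position: [0.6019, 0.2264, 0.0715]
tool_rot: [-2.698, -1.603, -0.03]
ft_force: [19.2, 17.2, -17.1]
grip_width: 0.191
grip_force: 50.0
```

Run:
```python
from geo import *
s=st(fx(.062-.042,0,.07));print(s['grip_width']*87,s['ft_force']@[np.cos(FIX[2]),np.sin(FIX[2]),0])
im,s=snap('wrist','wristQ')
```

```text
shift units [0.01  0.002 0.025] yaw 61.45 tilt 1.1
[0.6019 0.2264 0.0715] [ 19.2  17.2 -17.1] [-0.7   0.43  0.38  1.68 -0.19  1.05 -0.76]
16.63913851691984 24.300905642475463
```

Call:
{"name": "send_rows", "arguments": {"steps": [{"tx": 0.05, "ty": 0, "tz": 0, "turn": 0, "grip": 0}, {"tx": 0.05, "ty": 0, "tz": 0, "turn": 0, "grip": 0}, {"tx": 0, "ty": 0, "tz": 0, "turn": 0, "grip": 0.3}, {"tx": 0, "ty": 0, "tz": 0, "turn": 0, "grip": 0.6}, {"tx": 0, "ty": 0, "tz": 0, "turn": 0, "grip": 0.6}, {"tx": 0, "ty": 0, "tz": 0, "turn": 0, "grip": 0.6}, {"tx": 0, "ty": 0, "tz": -0.5, "turn": 0, "grip": 0.6}, {"tx": 0, "ty": 0, "tz": -0.9, "turn": 0, "grip": 0.6}, {"tx": 0, "ty": 0, "tz": -0.9, "turn": 0, "grip": 0.6}, {"tx": 0, "ty": 0, "tz": -0.9, "turn": 0, "grip": 0.6}, {"tx": 0, "ty": 0, "tz": 0, "turn": 0, "grip": 0.6}]}}

```text
time: 27.05
position: [0.6021, 0.2232, 0.2689]
tool_rot: [2.703, 1.599, 0.016]
ft_force: [0.0, 0.7, 0.2]
grip_width: 0.598
grip_force: 0.0
```

Call:
{"name": "send_rows", "arguments": {"steps": [{"tx": -0.8, "ty": 0, "tz": 0, "turn": 0, "grip": 0.6}, {"tx": -0.8, "ty": 0, "tz": 0, "turn": 0, "grip": 0.6}, {"tx": -0.8, "ty": 0, "tz": 0, "turn": 0, "grip": 0.6}, {"tx": -0.3, "ty": 0, "tz": 0, "turn": 0, "grip": 0.6}, {"tx": 0, "ty": 0, "tz": 0, "turn": 0, "grip": 0.6}, {"tx": 0, "ty": 0, "tz": 0, "turn": 0, "grip": 0.6}]}}

```text
time: 27.8
position: [0.5219, 0.0827, 0.2627]
tool_rot: [-2.702, -1.602, -0.0]
ft_force: [-0.4, 0.1, 0.4]
grip_width: 0.602
grip_force: 0.0
```

Run:
```python
from geo import *
im,s=snap('wrist','wristR');print(s['position'],s['ft_force'].round(1))
b=lambda L:fx(-.036+L[0],.002+L[1],.02+L[2])
P=[fx(.02,0,.086),fx(-.066,.032,.05),fx(-.066,-.032,.05),b([-.03,.022,.064]),b([.03,.022,.064]),b([-.03,-.022,.046]),b([.03,-.022,.046]),fx(.09,.04,.02),fx(.09,-.04,.02),fx(-.006,.024,.03),fx(-.066,.024,.03)]
p=proj('wristR',P);lo=p.min(0)-15;lo=np.maximum(lo.astype(int),0);w=np.array([160,120]);print(lo,((p-lo)*5).round().tolist())
c=im['pixels'][lo[1]:lo[1]+120,lo[0]:lo[0]+160,::-1];cv2.imwrite('pics/crop6.png',cv2.resize(c,None,fx=5,fy=5,interpolation=cv2.INTER_CUBIC))
```

```text
[0.52188226 0.08274478 0.2626833 ] [-0.4  0.1  0.4]
[267   0] [[245.0, 128.0], [114.0, 568.0], [374.0, 569.0], [136.0, 566.0], [131.0, 270.0], [329.0, 568.0], [334.0, 288.0], [76.0, -118.0], [414.0, -118.0], [148.0, 317.0], [152.0, 569.0]]
```

The picture budget is used up, so I'll check the final state from pixel profiles.

Run:
```python
from geo import *
g=cv2.imread('pics/wristR.png',0).astype(int)
for r in (75,85,95): print('row',r,g[r,285:350].tolist())
for c in (295,296,310,334,335): print('col',c,g[10:125,c].tolist())
```

```text
row 75 [131, 140, 133, 118, 116, 142, 199, 225, 227, 227, 223, 207, 205, 213, 218, 197, 133, 91, 93, 94, 100, 105, 145, 209, 221, 224, 223, 223, 222, 222, 224, 225, 223, 222, 223, 226, 226, 225, 222, 221, 222, 215, 195, 179, 163, 132, 134, 189, 216, 222, 206, 156, 164, 174, 172, 173, 173, 162, 121, 110, 109, 115, 117, 117, 127]
row 85 [188, 161, 165, 172, 175, 179, 198, 223, 228, 228, 228, 227, 223, 220, 221, 204, 137, 95, 91, 97, 99, 115, 159, 211, 222, 225, 224, 223, 221, 223, 225, 224, 221, 221, 223, 225, 225, 222, 221, 221, 219, 215, 192, 175, 161, 126, 142, 209, 220, 220, 192, 136, 142, 165, 173, 176, 172, 173, 173, 174, 169, 164, 174, 198, 205]
row 95 [197, 165, 162, 173, 177, 177, 191, 223, 229, 230, 229, 224, 208, 214, 217, 197, 141, 100, 91, 93, 97, 110, 156, 208, 225, 225, 223, 224, 221, 222, 223, 223, 223, 222, 223, 224, 225, 225, 222, 221, 220, 211, 193, 175, 159, 126, 140, 208, 221, 217, 196, 151, 164, 172, 175, 172, 172, 171, 175, 178, 173, 164, 186, 204, 210]
col 295 [164, 164, 164, 163, 165, 162, 166, 166, 165, 165, 165, 166, 164, 165, 165, 160, 162, 163, 166, 166, 16
[... 2096 characters left out ...]
, 208, 207, 206, 205, 205, 201, 204, 204, 207, 205, 200, 193, 172, 193, 222, 227, 225, 222, 222, 223, 221, 224, 224]
col 335 [167, 165, 166, 167, 167, 167, 168, 168, 168, 175, 198, 213, 217, 215, 213, 214, 212, 213, 214, 211, 214, 215, 217, 216, 217, 216, 216, 216, 219, 221, 221, 219, 216, 217, 220, 219, 217, 221, 220, 220, 222, 220, 220, 220, 220, 219, 221, 218, 215, 202, 210, 216, 214, 214, 213, 212, 213, 210, 209, 210, 205, 208, 212, 207, 209, 206, 208, 206, 205, 205, 204, 198, 197, 196, 195, 192, 189, 191, 193, 195, 202, 202, 205, 208, 200, 196, 194, 183, 184, 185, 171, 162, 165, 168, 164, 169, 171, 164, 167, 165, 160, 163, 159, 153, 151, 194, 223, 228, 224, 223, 221, 224, 222, 223, 226]
```

The profiles agree: the bracket's end is at the fixed jaw (row 114), the jaw face is at its other end (row 60), and the short leg's outer edge is at col 335, which puts y at about 0. Handing in.

```bash
python3 -c "
from bench import ctrl
print(ctrl.close_job())"
```

```text
the job is handed in; nothing more can be done
None
```

The unequal-legged bracket is clamped web down in the fixture, end against the fixed jaw, tall leg at the fence, with the sliding jaw pushed tight (it stopped at about 24 N). The job was handed in at about 28 s, but `ctrl.close_job()` returned no verdict, so the result rests on my measurements.

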